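# Get the citrus juicer ready and hold the lemon half over it

## Task

Take the orange reamer off the wooden board and push its hollow collar fully home onto the upright spindle of the juicer, and let go of it. Then pick up the half lemon from the board, carry it over the row of upturned glasses, and stop with its cut face level and hovering about one to one and a half centimetres above the reamer's tip, centred over it; at no time may the lemon touch the reamer. Finish while still holding the lemon there, and leave the glasses standing where they are.

Things in the scene. Friction and masses are not known exactly. Their poses are not given: they have to be found in the camera images.
- board: round wooden board, 230 mm in diameter, 25 mm high, fixed, lying on the worktop; origin at the centre of its underside, z up. The reamer and the half lemon stand on its flat top (z = 25 mm), on roughly opposite sides of its centre, 90 to 135 mm apart centre to centre. It lies either left or right of the row of glasses, the juicer on the other side.
- juicer: squat white citrus juicer, fixed, 120 mm across at the foot; round steel dish with a rim 58 mm in radius whose edge is 44 mm above the worktop, and a small spout that sticks out to 80 mm from the axis towards its own -x, top 48 mm. In the dish's middle a steel pedestal (radius 24 mm, flat top 46 mm above the worktop) carries an upright round grey spindle of 20 mm diameter, its rounded top 72 mm above the worktop. Origin at the centre of the underside, z up.
- seat (a point): centre of the pedestal's flat top at the spindle's foot, on the spindle's axis, 46 mm above the worktop: where the reamer's underside rests when fully home. z up.
- reamer: orange plastic juicing cone, loose, about 60 g, standing upright; below, a round collar 40 mm in outer diameter and 30 mm high with a round bore of 24 mm diameter, open at the bottom and 30 mm deep; above it a ribbed cone that tapers to a tip 64 mm above the underside. Origin at the centre of the underside, z up along its axis. It slides freely on the spindle. Grip it across the collar.
- reamer_tip (a point): tip of the reamer's cone, on its axis, 64 mm above its underside.
- lemon_half: half lemon, yellow, loose, about 50 g, lying cut face down; 53 mm in diameter at and near the cut face, nearly straight-sided up to 14 mm above it, then domed to a small nipple 42 mm above the cut face. Origin at the centre of the cut face, z from the cut face towards the nipple (up).
- glass_1: loose upturned drinking glass, widest diameter 76 mm, 95 mm high; one of three in a row that runs ahead of the robot between board and juicer; origin at the centre of its underside, z up.
- glass_2: loose upturned drinking glass, widest diameter 77 mm, 89 mm high; in the same row; origin at the centre of its underside, z up.
- glass_3: loose upturned drinking glass, widest diameter 83 mm, 94 mm high; in the same row; origin at the centre of its underside, z up.
There are look-alikes about, which are no part of the job. There is more than one size of the reamer; the job needs the larger.

How it is judged (in metres and radians):
On the way, in this order (a step that is already met when the one before it is completed fails the run):
1. the reamer is fully home on the spindle and let go (z of reamer in the frame of seat below 0.003 m and horizontal distance between reamer and seat below 0.004 m and angle between reamer's own z axis and vertical below 0.1 rad and contact force between reamer and the fingers below 0.3 N), for 0.2 s.
2. the half lemon is carried over the row of glasses, above their tops (height (world z) of lemon_half above 0.1 m and world y of lemon_half between -0.1 and 0.1 m and world x of lemon_half between 0.385 and 0.75 m), for 0.05 s.
At the end, for the whole second after the job is handed in: reamer home on the spindle (3 mm in height, 4 mm sideways, 0.1 rad) and not gripped; half lemon still and held in the fingers, cut face 3 to 28 mm above the reamer tip, centred within 10 mm, level within 0.2 rad, touching neither reamer nor juicer (all of step 1 and z of lemon_half in the frame of reamer_tip between 0.003 and 0.028 m and horizontal distance between lemon_half and reamer_tip below 0.01 m and angle between lemon_half's own z axis and vertical below 0.2 rad and contact force between lemon_half and the fingers above 1 N and contact force between lemon_half and reamer below 0.05 N and contact force between lemon_half and juicer below 0.05 N and linear speed of lemon_half below 0.02 m/s); the arm keeps its last pose, push and grip.
It fails at once if the lemon touches the reamer (contact force between lemon_half and reamer above 0.2 N).
It fails at once if glass_1 is shifted by more than 30 mm or tipped (distance of glass_1 from where it was at the start of the episode above 0.03 m or angle between glass_1's own z axis and vertical above 0.35 rad).
It fails at once if glass_2 is shifted by more than 30 mm or tipped (distance of glass_2 from where it was at the start of the episode above 0.03 m or angle between glass_2's own z axis and vertical above 0.35 rad).
It fails at once if glass_3 is shifted by more than 30 mm or tipped (distance of glass_3 from where it was at the start of the episode above 0.03 m or angle between glass_3's own z axis and vertical above 0.35 rad).
It also fails if it takes over 72 s, if anything falls off the work surface, if the arm or the gripper's body presses on something with over 40 N, if the wrist force passes 120 N, or if a joint passes its speed limit or range.

## Robot

A 7-joint arm with a two-finger parallel gripper is mounted at the origin on a cart in front of the work surface, level with it; the furniture and walls round the work are solid. World frame = base frame: x ahead of the robot, y to its left, z up, the work surface at z = 0. Lengths are in m, angles in degrees, forces in N, time in s.
With the tool pointing down it reaches from about 0.4 to 0.875 m from the base axis. Payload 19.3 kg.
Tool frame: the origin (TCP) lies midway between the tips of the shut fingers; the grasp point (between the pads) lies 19 mm behind it; z points along the fingers, y is the direction in which the jaws open and shut (so a half turn about z gives the same grasp; the last joint's range is limited). The gripper opens to 85 mm and grips with 20 to 120 N. Pads are 22 mm wide; open, the fingers measure 114 mm over their backs; the gripper's body (76 mm by 85 mm) begins 54 mm behind the grasp point. The pads swing forward as they close: fully open they stand 13 mm farther back than shut.
Start: joints at [63.988, 29.874, -2.08, 91.645, 1.215, 58.505, -6.463], TCP at [0.234, -0.58, 0.2] pointing down, gripper open.
Joint ranges: [-166.77, 166.77], [-17.47, 122.26], [-85.68, 81.53], [9.62, 139.38], [-72.42, 252.41], [9.2, 110.78], [-144.41, 144.41]. Speed limits (degrees/s): [108.29, 108.29, 136.94, 136.94, 172.46, 172.46, 172.46].

## Interface

Orientations are given as a 3x3 rotation matrix whose columns are the frame's x, y, z axes.
In Python, from workcell import telemetry, cams, ticket gives the robot as it stands.
- The arm moves only by the shell command python3 -m jog 'ROWS' [FORCE]. ROWS is JSON, a list of rows, each a list of 3 entries, a list of its own where there are three numbers: the opening, from 0 (shut) to 1 (fully open), then the shift along the world's x, y, z in units of 40 mm (1.0 is 40 mm), then the turn about the world's z in degrees. A call has 1 to 5 rows; each row shifts and turns the commanded pose from where the row before left it; what a row does not reach is not made up. A row lasts 1/10 s, in which the tool goes at most 50 mm and 8.59 degrees, less where a joint would pass 70% of its speed; a pose out of reach is approached as far as the arm can. A call is refused whole if a number of a shift passes 1 or a number of a turn 8.59, either way. A call with a gripper value outside its range is refused whole. The fingers move at their own pace and stop on an object; FORCE is the grip in N (left out, the last holds). Time passes only in rows, so rows that do not move let the fingers close. It gives the time, the measured TCP pose, the force and the opening at its end, in the units of the state.
- telemetry.observe(): the state, without advancing time (a new reading comes with each control period).
- cams.grab_frame(name): name is "scene" or "top" or "wrist"; returns a dict with "frame" (384x512x3 uint8, red, green, blue), "camera_matrix" (3x3 intrinsics, pixels), "k1" (the pictures are not rectified: a ray, as slopes to the right and down, at radius r is drawn at 1 + k1 r^2 times it, then the intrinsics apply), "T" (4x4, takes a point from camera to world coordinates). Camera axes: x right, y up, looking along -z (the intrinsics and any distortion apply to the point x, -y, -z); pixel columns grow to the right and rows downward; lengths in m; the calibration is good to about 2 mm. A picture is of the moment at which its call begins. There is no depth.
- ticket.hand_in(): hands the job in, once; it reports no verdict.
Trained networks look in a picture, given as the dict that the camera call returned (one of the last four; its "shot" number tells which), for a name from the list of things; names that differ only in an ending like _2 or _b are one class to them, and where a whole thing is asked for, a point or a joint stands for the part that bears it (a point fixed in the world has none). Each returns a list of dicts, best first, with "p" (0 to 1); they miss things now and then, are a little off and sometimes report something else, mostly with a low value. They report only what shows in the picture. A call takes as long as a camera call. They do not tell look-alikes from the thing itself.
- cams.look_for(picture, label): "position" ([x, y, z] in m, in world coordinates, good to about 4 mm: the middle of the surface that is visible of it).
The state is a dict: "time": time; "joints": joint angles; "joint_velocities": joint speeds; "effort": joint torques, N m; "eef_pos": TCP position; "ee_rot": TCP orientation; "force": force on the tool from outside, world axes, zero at the start; "torque": the same for the moment, N m; "gripper_width": opening from 0.0 (shut) to 1.0 (fully open).
Only numpy, scipy, OpenCV 4.12 (cv2) and the standard library are available. Lean on these libraries where they do the work, as an engineer would, in place of code of your own. Each camera call takes 0.05 s, during which the arm holds its last target.

## Working session

There is one attempt and no reset: what is moved stays moved. The work goes in short steps, Python scripts to look and compute and a shell command to move; the robot and the scene stay as the last step left them, time stands still between calls to the robot, and variables do not carry over. Pictures are saved under pics/ and viewed, and the job is handed in when it is done.

```bash
ls; mkdir -p pics
cat > h.py <<'E'
import numpy as np,cv2
from workcell import telemetry,cams,ticket
def save(d,n,crop=None,s=1):
    f=d["frame"]
    if crop: f=f[crop[1]:crop[3],crop[0]:crop[2]]
    cv2.imwrite("pics/"+n,cv2.resize(np.ascontiguousarray(f[...,::-1]),None,fx=s,fy=s,interpolation=cv2.INTER_CUBIC))
def ray(d,u,v):
    K=d["camera_matrix"];K=np.array(K);k=d["k1"];T=np.array(d["T"])
    x=(u-K[0,2])/K[0,0];y=(v-K[1,2])/K[1,1]
    rd=np.hypot(x,y);r=rd
    for _ in range(30): r=rd/(1+k*r*r)
    s=r/rd if rd>0 else 1
    q=T[:3,:3]@np.array([x*s,-y*s,-1]); return T[:3,3],q
def atz(d,u,v,z):
    o,q=ray(d,u,v); return o+q*(z-o[2])/q[2]
def proj(d,P):
    K=np.array(d["camera_matrix"]);T=np.array(d["T"])
    p=T[:3,:3].T@(np.array(P)-T[:3,3]); x=p[0]/-p[2];y=-p[1]/-p[2];s=1+d["k1"]*(x*x+y*y)
    return np.array([K[0,0]*x*s+K[0,2],K[1,1]*y*s+K[1,2]])
E
python3 - <<'E'
from h import *
np.set_printoptions(precision=3,suppress=True)
for n in("scene","top"):
    d=cams.grab_frame(n);save(d,n+"0.png",s=1.5)
    print(n,np.array(d["T"]).tolist())
    for l in["board","juicer","reamer","lemon_half","glass_1"]:
        for r in cams.look_for(d,l): print(l,r["p"],np.array(r["position"]),proj(d,r["position"]))
E
```

```text
pics
scene [[0.8313042236040006, 0.41469881718433044, -0.3700786117084678, 0.23336172676537184], [-0.5558010146539953, 0.6150671100983562, -0.5592653057224679, -0.4653806022335487], [-0.004303478562601305, 0.6706096786515786, 0.7417979097915329, 0.7091092082844594], [0.0, 0.0, 0.0, 1.0]]
board 0.84 [ 0.478 -0.268  0.024] [310.819 315.078]
juicer 0.92 [0.543 0.236 0.035] [213.311 152.672]
reamer 0.86 [ 0.498 -0.215  0.07 ] [304.322 278.249]
reamer 0.59 [ 0.479 -0.265  0.023] [310.195 313.756]
reamer 0.57 [ 0.676 -0.206  0.027] [363.246 244.269]
lemon_half 0.98 [ 0.473 -0.309  0.054] [324.908 327.338]
lemon_half 0.59 [0.541 0.243 0.034] [211.362 152.132]
glass_1 0.66 [ 0.431 -0.002  0.08 ] [218.905 218.049]
glass_1 0.59 [0.66  0.008 0.065] [299.836 177.603]
glass_1 0.56 [ 0.527 -0.046  0.074] [267.339 213.46 ]
glass_1 0.21 [ 0.475 -0.309  0.058] [325.465 326.034]
top [[0.007447250896526102, 0.9856402726671758, -0.16869437261112047, 0.32826005457764046], [-0.9999015395043902, 0.009346432907943103, 0.010466875782566182, 0.020183604535963514], [0.011893264935859368, 0.16859981342953104, 0.985612831268289, 1.3451969805235386], [0.0, 0.0, 0.0, 1.0]]
board 0.72 [ 0.489 -0.259  0.025] [353.167 210.87 ]
juicer 0.65 [0.542 0.258 0.035] [182.033 191.502]
reamer 0.56 [0.43  0.025 0.091] [259.069 227.911]
reamer 0.52 [ 0.536 -0.021  0.084] [275.085 191.763]
reamer 0.49 [ 0.503 -0.204  0.067] [337.42  204.354]
reamer 0.49 [0.544 0.256 0.035] [182.632 190.993]
reamer 0.46 [ 0.682 -0.194  0.037] [330.995 147.686]
lemon_half 0.78 [ 0.48  -0.298  0.053] [368.304 212.877]
lemon_half 0.49 [ 0.505 -0.206  0.07 ] [338.196 203.674]
glass_1 0.94 [0.433 0.023 0.093] [259.501 226.65 ]
glass_1 0.68 [ 0.534 -0.022  0.086] [275.63  192.304]
glass_1 0.65 [0.666 0.022 0.095] [260.653 147.106]
```

View pics/scene0.png

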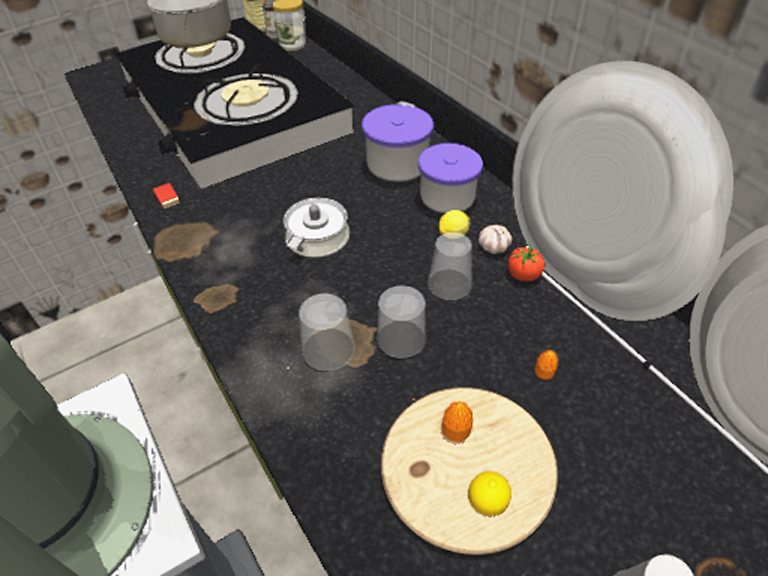

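View pics/top0.png

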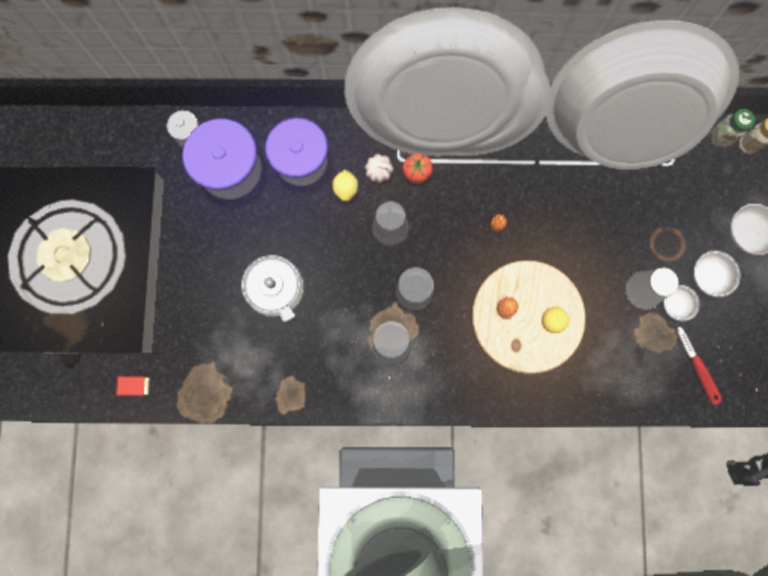

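Run:
```python
from h import *
d=cams.grab_frame("top");a=cv2.resize(d["frame"][170:255,305:405],None,fx=4,fy=4,interpolation=cv2.INTER_CUBIC);b=cv2.resize(d["frame"][150:235,155:255],None,fx=4,fy=4,interpolation=cv2.INTER_CUBIC)
cv2.imwrite("pics/t1.png",np.hstack([b,a])[...,::-1])
d=cams.grab_frame("scene");a=cv2.resize(d["frame"][250:370,250:375],None,fx=4,fy=4,interpolation=cv2.INTER_CUBIC);b=cv2.resize(d["frame"][120:180,180:240],None,fx=5,fy=5,interpolation=cv2.INTER_CUBIC)
cv2.imwrite("pics/s1.png",a[...,::-1]);cv2.imwrite("pics/s2.png",b[...,::-1])
d=cams.grab_frame("wrist");save(d,"w0.png");print(np.array(d["T"]))
print(d["camera_matrix"],d["k1"]);s=telemetry.observe();print(s["eef_pos"],s["ee_rot"],s["time"],s["force"])
```

```text
[[ 3.74664705e-01  8.80277936e-01  2.91096401e-01  3.09990958e-01]
 [-9.27160360e-01  3.55664921e-01  1.17796991e-01 -5.49435923e-01]
 [ 1.61314101e-04 -3.14027419e-01  9.49413900e-01  3.73528102e-01]
 [ 0.00000000e+00  0.00000000e+00  0.00000000e+00  1.00000000e+00]]
[[335.47364412   0.         253.5342553 ]
 [  0.         335.47364412 185.59228834]
 [  0.           0.           1.        ]] -0.10018145670942463
[ 0.23396222 -0.57954011  0.20039735] [[ 9.27284630e-01  3.74357069e-01 -1.51766370e-05]
 [ 3.74357069e-01 -9.27284630e-01  2.01432979e-05]
 [-6.53227625e-06 -2.43600519e-05 -1.00000000e+00]] 0.75 [ 0.06281349  0.25875795 -0.60109548]
```

View pics/t1.png

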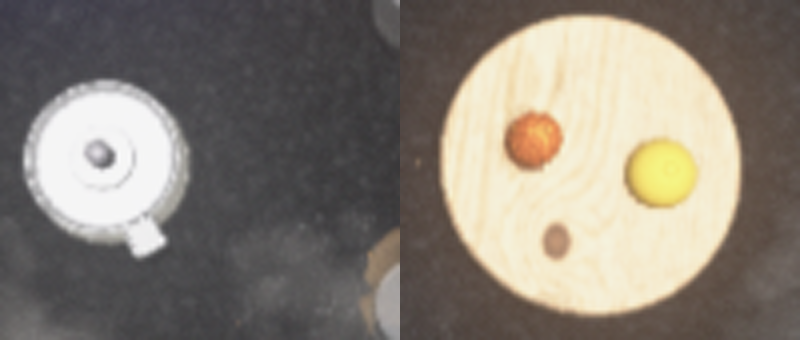

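View pics/s1.png

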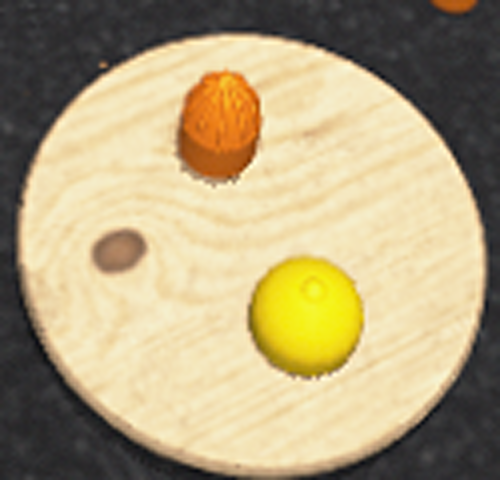

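View pics/s2.png

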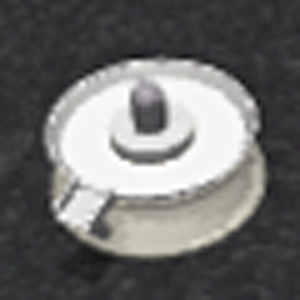

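View pics/w0.png

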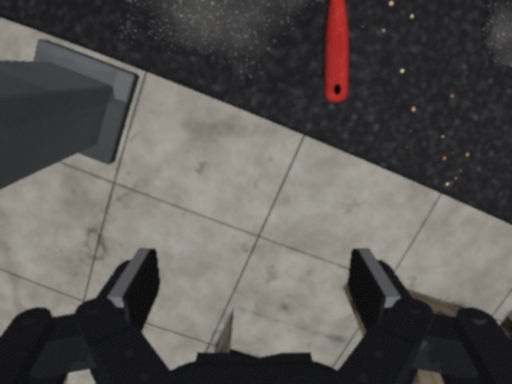

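Run:
```python
from h import *
np.set_printoptions(precision=4,suppress=True)
s=cams.grab_frame("scene");t=cams.grab_frame("top")
print("reamer tip", atz(s,306.2,268.5,.088),atz(t,338.5,204.5,.07))
# collar: scene bottom outline ellipse approx centre
print("lemon", atz(s,328.2,322.5,.066),atz(t,372.5,212,.066), "body", atz(t,370.3,213.2,.045))
print("spindle",atz(s,209.4,136.9,.071),atz(t,179.7,188.3,.071))
def cen(d,P,c):
    return proj(d,P)
for n,f in (("board",s),):
    pass
for g,z in (((0.433,0.023),.09),((.534,-.02),.09),((.665,.02),.09)): print(proj(t,(*g,z))*1.5,proj(t,(*g,0))*1.5)
# contour based: masks
for nm,d in(("s",s),("t",t)):
    hsv=cv2.cvtColor(d["frame"],cv2.COLOR_RGB2HSV)
    for c,lo,hi in(("or",(3,150,80),(16,255,255)),("ye",(23,150,120),(33,255,255))):
        m=cv2.inRange(hsv,lo,hi);n,l,st,ce=cv2.connectedComponentsWithStats(m)
        for i in range(1,n):
            if st[i,4]>40: print(nm,c,st[i],ce[i])
```

```text
reamer tip [ 0.5063 -0.2077  0.088 ] [ 0.5021 -0.2071  0.07  ]
lemon [ 0.4797 -0.3085  0.066 ] [ 0.4813 -0.3076  0.066 ] body [ 0.4802 -0.3062  0.045 ]
spindle [0.5489 0.2609 0.071 ] [0.5456 0.2585 0.071 ]
[389.4619 340.3768] [389.5256 344.0708]
[412.3168 288.084 ] [410.8895 295.1433]
[392.1475 221.8579] [392.0361 233.0471]
s or [103 122  15  15 122] [109.4098 128.3607]
s or [339 165  24  22 364] [350.1154 176.9945]
s or [356 233  16  20 231] [363.7316 243.3506]
s or [295 268  20  27 405] [304.4741 281.7506]
s ye [293 140  20  16 244] [302.1803 147.959 ]
s ye [312 314  29  30 649] [326.188  328.6163]
t or [269 104  19  17 157] [278.0446 113.2994]
t or [328 143  10  11  76] [332.0658 147.9342]
t or [333 199  12  12  87] [338.0575 204.6207]
```

```bash
python3 -m jog '[[1,[0.68,0.93,0],6.8],[1,[0.68,0.93,0],6.8],[1,[0.68,0.93,0],6.8],[1,[0.68,0.93,0],6.8],[1,[0.68,0.93,0],6.8]]' 40; python3 -m jog '[[1,[0.68,0.93,0],6.8],[1,[0.68,0.93,0],6.8],[1,[0.68,0.93,0],6.8],[1,[0.68,0.93,0],6.8],[1,[0.68,0.93,0],6.8]]';python3 -m jog '[[1,[0,0,0],0],[1,[0,0,0],0]]'
python3 - <<'E'
from h import *
d=cams.grab_frame("wrist");save(d,"w1.png",s=1.5)
s=telemetry.observe();print(s)
for l in["reamer","lemon_half"]:
    for r in cams.look_for(d,l): print(l,r["p"],np.array(r["position"]),proj(d,r["position"]))
E
```

```text
time: 1.35
eef_pos: [0.3709, -0.392, 0.2007]
ee_rot: [[0.555, 0.832, 0.0], [0.832, -0.555, -0.0], [-0.0, 0.001, -1.0]]
force: [-0.1, -0.0, 0.1]
gripper_width: 1.004
time: 1.85
eef_pos: [0.5069, -0.2061, 0.2007]
ee_rot: [[-0.004, 1.0, 0.0], [1.0, 0.004, -0.0], [-0.0, 0.0, -1.0]]
force: [0.2, -0.2, -0.2]
gripper_width: 1.003
time: 2.05
eef_pos: [0.5064, -0.2067, 0.2003]
ee_rot: [[-0.001, 1.0, -0.0], [1.0, 0.001, 0.0], [0.0, -0.0, -1.0]]
force: [0.6, -1.4, -0.8]
gripper_width: 0.997
{'time': 2.1, 'joints': array([ 34.32487715,  24.27340386, -24.38423061, 102.66270241,
        11.89355551,  55.60682745,   5.03768224]), 'joint_velocities': array([ 1.13912563, -0.27017001,  0.66779038,  0.18623554,  0.02550599,
       -0.02129415, -0.09960878]), 'effort': array([-2.80280046e+00, -7.89090729e+01, -6.84153914e+00, -3.53976130e+01,
       -9.32266284e-02, -5.73687104e-02,  2.62421323e-02]), 'eef_pos': array([ 0.50577952, -0.20784901,  0.20029968]), 'ee_rot': array([[ 8.46829064e-04,  9.99999576e-01, -3.61906047e-04],
       [ 9.99999602e-01, -8.46930775e-04, -2.80980431e-04],
       [-2.81286821e-04, -3.61667960e-04, -9.99999895e-01]]), 'force': array([-0.02064146, -0.83869142,  0.6898841 ]), 'torque': array([-0.05036863, -0.00165266, -0.00311982]), 'gripper_width': 1.0036558095793728}
reamer 0.78 [ 0.6809 -0.1932  0.0306] [416.82777063 144.38111995]
reamer 0.55 [ 0.5053 -0.1977  0.0709] [251.06481976 156.25376133]
lemon_half 0.72 [ 0.4843 -0.2976  0.0588] [231.30739808 246.18349127]
```

View pics/w1.png

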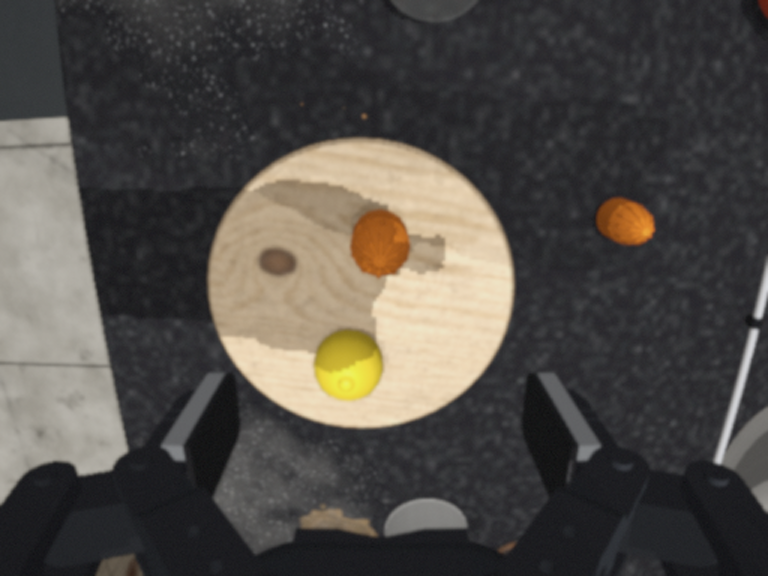

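```bash
cat > fit.py <<'E'
from h import *
from scipy.optimize import minimize
np.set_printoptions(precision=4,suppress=True)
A=np.linspace(0,2*np.pi,48,endpoint=False)
REAM=[(20,0),(20,30),(14,46),(7,58),(2,64)]
LEM=[(26.5,0),(26.5,14),(23,25),(15,34),(5,40),(2,42)]
ORA=((2,130,50),(17,255,255));YEL=((21,130,60),(35,255,255))
def prof(d,prof,x,y,z0,S=4):
    P=np.array([[x+r/1e3*np.cos(a),y+r/1e3*np.sin(a),z0+h/1e3] for r,h in prof for a in A])
    return np.array([proj(d,p) for p in P],np.float32)
def fit(d,rng,pf,x,y,z0,verbose=True):
    m=cv2.inRange(cv2.cvtColor(d["frame"],cv2.COLOR_RGB2HSV),*rng)
    c=proj(d,(x,y,z0+.03));n,l,st,ce=cv2.connectedComponentsWithStats(m)
    i=min((i for i in range(1,n) if st[i,4]>40),key=lambda i:np.hypot(*(ce[i]-c)))
    m=(l==i).astype(np.uint8)
    S=6;x0,y0,w,h=st[i,:4];x0-=15;y0-=15;w+=30;h+=30;x0=max(x0,0);y0=max(y0,0)
    M=cv2.resize(m[y0:y0+h,x0:x0+w]*255,None,fx=S,fy=S,interpolation=cv2.INTER_CUBIC)>127
    def cost(q):
        p=prof(d,pf,q[0],q[1],z0);p=(p-[x0,y0]+.5)*S-.5
        R=np.zeros(M.shape,np.uint8);cv2.fillConvexPoly(R,cv2.convexHull(np.round(p*16).astype(np.int32)),1,shift=4)
        return (R.astype(bool)^M).sum()/M.sum()
    r=minimize(cost,[x,y],method="Nelder-Mead",options=dict(initial_simplex=[[x,y],[x+.006,y],[x,y+.006]],xatol=1e-5,fatol=1e-5))
    return r.x,r.fun,st[i]
E
python3 - <<'E'
from fit import *
for n in("wrist","scene","top"):
    d=cams.grab_frame(n)
    print(n,"reamer",*fit(d,ORA,REAM,.505,-.207,.025))
    print(n,"lemon",*fit(d,YEL,LEM,.48,-.306,.025))
E
```

```text
wrist reamer [ 0.5067 -0.21  ] 0.06494447126991791 [ 235  138   40   45 1381]
wrist lemon [ 0.4836 -0.3079] 0.1171622068054179 [ 211  218   45   47 1682]
scene reamer [ 0.5056 -0.2095] 0.04845896769402154 [294 268  21  27 449]
scene lemon [ 0.4817 -0.3072] 0.06142081894425259 [312 314  29  30 676]
top reamer [ 0.5056 -0.2109] 0.25541922290388547 [332 198  13  14 136]Traceback (most recent call last):
  File "<stdin>", line 5, in <module>
  File "fit.py", line 14, in fit
    i=min((i for i in range(1,n) if st[i,4]>40),key=lambda i:np.hypot(*(ce[i]-c)))
ValueError: min() iterable argument is empty
```

```bash
python3 -m jog '[[1,[0,-0.06,-0.9],0],[1,[0,0,-0.9],0],[1,[0,0,-0.9],0],[1,[0,0,-0.6],0],[1,[0,0,-0.5],0]]'; python3 -m jog '[[1,[0,0,-0.3],0],[1,[0,0,-0.3],0],[1,[0,0,0],0]]'
python3 - <<'E'
from h import *
d=cams.grab_frame("wrist");save(d,"w2.png",s=1.5)
E
```

```text
time: 2.85
eef_pos: [0.5053, -0.2102, 0.0469]
ee_rot: [[0.001, 1.0, -0.001], [1.0, -0.001, 0.0], [0.0, -0.001, -1.0]]
force: [0.1, 0.8, 0.4]
gripper_width: 1.004
time: 3.15
eef_pos: [0.5055, -0.2099, 0.0235]
ee_rot: [[0.0, 1.0, -0.001], [1.0, -0.0, 0.0], [0.0, -0.001, -1.0]]
force: [-0.8, -0.3, 0.6]
gripper_width: 1.001
```

View pics/w2.png

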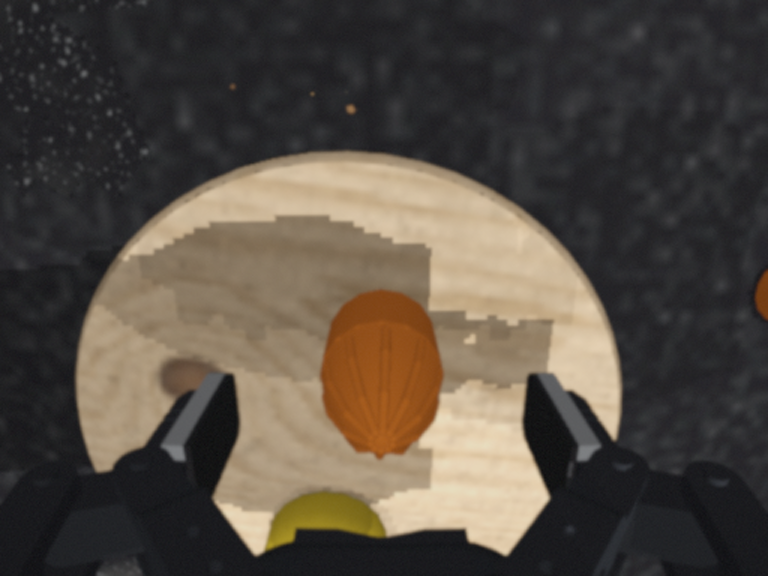

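The reamer (x≈382) stands midway between the pads (238 and 525). Closing.

```bash
python3 -m jog '[[0,[0,0,0],0],[0,[0,0,0],0],[0,[0,0,0],0],[0,[0,0,0],0],[0,[0,0,0],0]]' 50; python3 -m jog '[[0,[0,0,0],0],[0,[0,0,0],0],[0,[0,0,0],0]]'
python3 - <<'E'
from fit import *
d=cams.grab_frame("wrist");save(d,"w3.png",s=1.5)
print(fit(d,ORA,REAM,.505,-.21,.025))
E
```

```text
time: 3.7
eef_pos: [0.5063, -0.2101, 0.0253]
ee_rot: [[0.0, 1.0, 0.001], [1.0, -0.0, -0.001], [-0.001, 0.001, -1.0]]
force: [-3.9, 0.4, 13.4]
gripper_width: 0.404
time: 4.0
eef_pos: [0.5062, -0.2101, 0.0252]
ee_rot: [[0.0, 1.0, 0.001], [1.0, -0.0, -0.001], [-0.001, 0.001, -1.0]]
force: [-3.1, 1.4, 14.2]
gripper_width: 0.402
(array([ 0.5073, -0.2109]), np.float64(0.0563110683966042), array([ 215,  191,   79,  112, 6937], dtype=int32))
```

View pics/w3.png

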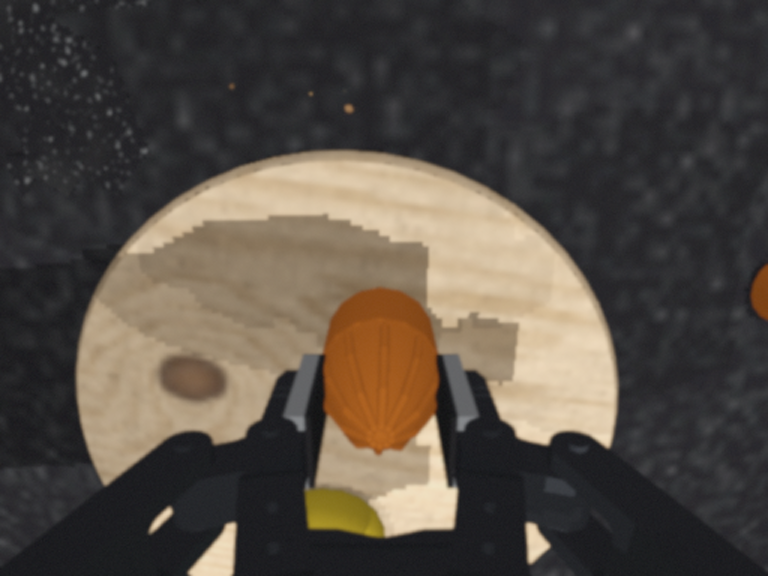

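```bash
python3 -m jog '[[0,[0,0,0.5],0],[0,[0,0,0.9],0],[0,[0,0,1],0],[0,[0,0,1],0],[0,[0,0,1],0]]' ; python3 -m jog '[[0,[0.1,1,0],0],[0,[0.1,1,0],0],[0,[0.1,1,0],0],[0,[0.1,1,0],0],[0,[0.1,1,0],0]]';python3 -m jog '[[0,[0.1,1,0],0],[0,[0.1,1,0],0],[0,[0.1,1,0],0],[0,[0.1,1,0],0],[0,[0.1,0.25,0],0]]';python3 -m jog '[[0,[0,0,0],0],[0,[0,0,0],0],[0,[0,0,0],0]]'
python3 - <<'E'
from fit import *
d=cams.grab_frame("wrist");save(d,"w4.png",s=1.5)
s=telemetry.observe();print(s["eef_pos"],s["joints"],s["force"])
E
```

```text
time: 4.55
eef_pos: [0.5057, -0.2098, 0.2023]
ee_rot: [[0.0, 1.0, 0.0], [1.0, -0.0, 0.0], [0.0, 0.0, -1.0]]
force: [0.9, -1.2, -1.0]
gripper_width: 0.401
time: 5.05
eef_pos: [0.5259, -0.0084, 0.2007]
ee_rot: [[0.0, 1.0, 0.0], [1.0, -0.0, -0.0], [-0.0, 0.0, -1.0]]
force: [1.0, -0.4, -0.2]
gripper_width: 0.401
time: 5.55
eef_pos: [0.5453, 0.165, 0.2007]
ee_rot: [[-0.005, 1.0, 0.0], [1.0, 0.005, 0.002], [0.002, 0.0, -1.0]]
force: [-0.3, -0.2, -0.3]
gripper_width: 0.403
time: 5.85
eef_pos: [0.546, 0.1585, 0.2004]
ee_rot: [[0.002, 1.0, -0.0], [1.0, -0.002, -0.001], [-0.001, -0.0, -1.0]]
force: [-0.3, 0.3, -1.2]
gripper_width: 0.398
[0.5461 0.1586 0.2005] [ -0.8559  27.0344 -29.5612  99.2651  15.4072  57.7654 -36.1392] [ 0.3905 -0.1111 -0.6855]
```

View pics/w4.png

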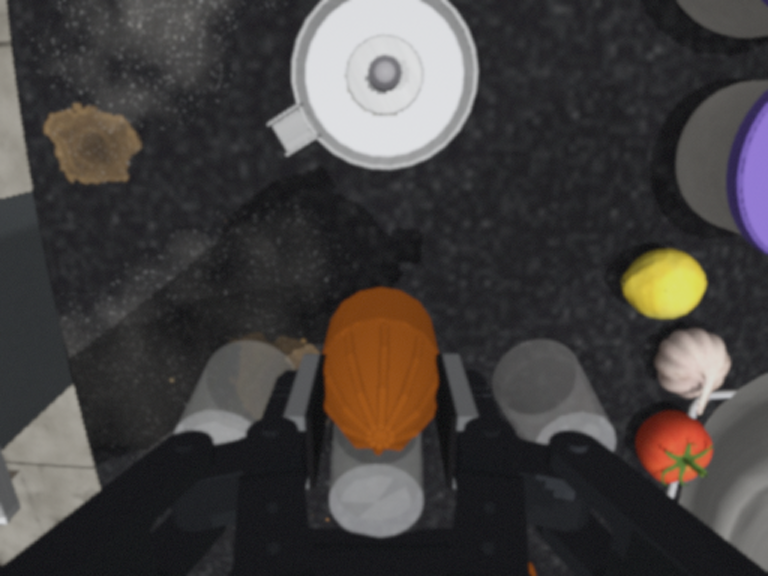

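Run:
```python
from fit import *
d=cams.grab_frame("wrist");save(d,"w5.png",crop=(180,0,330,120),s=5)
print(d["T"][:3,3]-telemetry.observe()["eef_pos"])
print(fit(d,ORA,REAM,.546,.1586,.200))
g=cv2.cvtColor(d["frame"],cv2.COLOR_RGB2GRAY)
c=proj(d,(.547,.2595,.046));print("c",c)
# outline overlays with guess
for zz,rr in((.046,24),(.044,58),(.06,10)):
    print(zz,prof(d,[(rr,0)],.547,.2595,zz).min(0),prof(d,[(rr,0)],.547,.2595,zz).max(0))
for n in ("scene","top"):
    t=cams.grab_frame(n)
```

```text
[0.0014 0.0805 0.1731]
(array([0.5472, 0.1583]), np.float64(0.0748733058338244), array([ 215,  191,   78,  112, 7071], dtype=int32))
c [253.0109  53.0835]
0.046 [227.0182  25.666 ] [279.0073  79.7441]
0.044 [190.7797 -13.6406] [315.2693 115.8059]
0.06 [241.6592  40.2047] [264.3154  63.781 ]
```

View pics/w5.png

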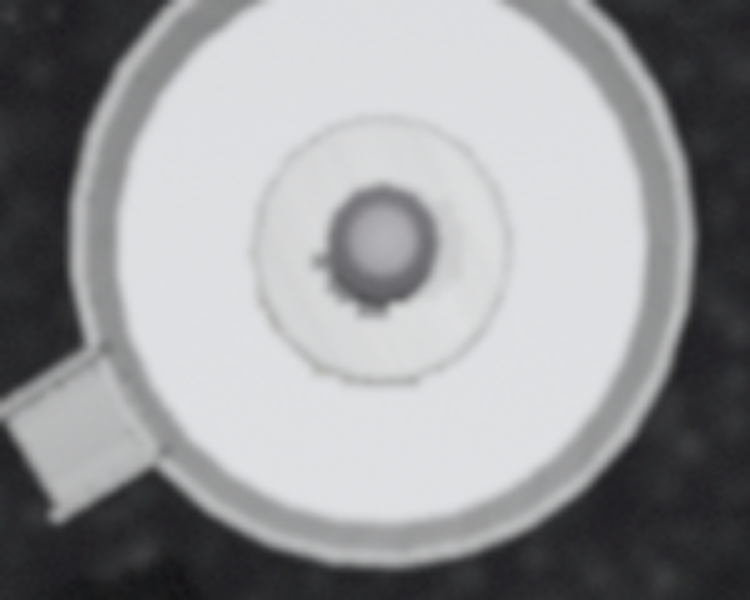

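```bash
python3 -m jog '[[0,[0.07,0.4,-0.8],0],[0,[0,0.4,-0.8],0],[0,[0,0.4,-0.9],0],[0,[0,0,0],0],[0,[0,0,0],0]]'
python3 - <<'E'
from fit import *
d=cams.grab_frame("wrist");save(d,"w6.png",crop=(160,50,350,230),s=4)
s=telemetry.observe();print(s["eef_pos"],s["force"])
print(fit(d,ORA,REAM,s["eef_pos"][0],s["eef_pos"][1],s["eef_pos"][2]))
for zz,rr in((.046,24),(.044,58),(.065,10)):
    p=prof(d,[(rr,0)],.550,.2624,zz)
    print(zz,(p.min(0)-[160,50]+.5)*4,(p.max(0)-[160,50]+.5)*4)
E
```

```text
time: 6.55
eef_pos: [0.5487, 0.2077, 0.1005]
ee_rot: [[0.0, 1.0, -0.001], [1.0, -0.0, -0.0], [-0.0, -0.001, -1.0]]
force: [-0.1, -0.6, -0.1]
gripper_width: 0.398
[0.5494 0.2075 0.1015] [-0.2508 -0.1343  0.0803]
(array([0.5497, 0.2075]), np.float64(0.06620014765248261), array([ 215,  192,   78,  112, 7074], dtype=int32))
0.046 [234.12   117.1232] [519.7543 404.6871]
0.044 [  36.518 -101.814] [717.4893 585.4965]
0.065 [312.0898 213.0251] [441.6886 343.1212]
```

View pics/w6.png

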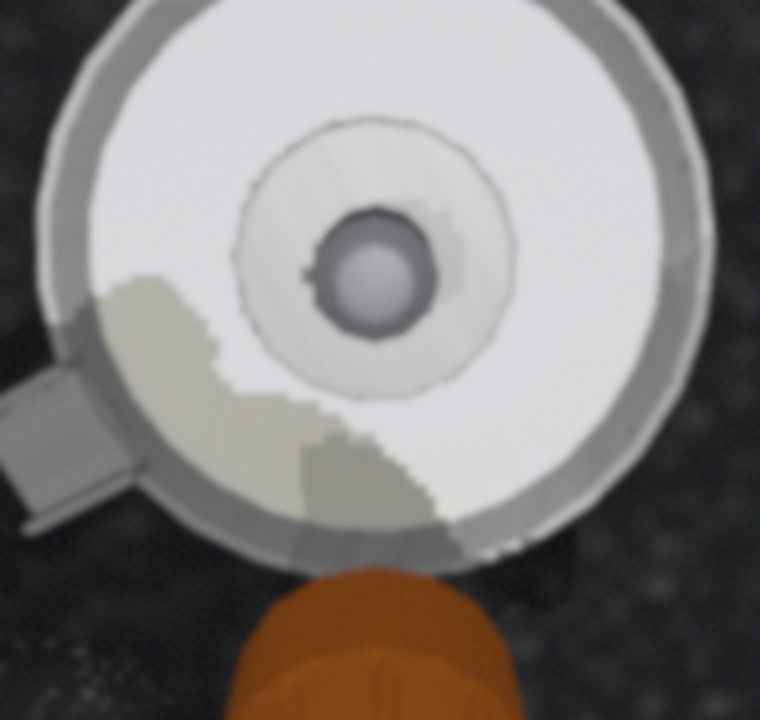

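```bash
python3 -m jog '[[0,[0,0.7,0],0],[0,[0,0.69,0],0],[0,[0,0,-0.5],0],[0,[0,0,0],0],[0,[0,0,0],0]]'
python3 - <<'E'
from fit import *
s=telemetry.observe();print(s["eef_pos"],s["force"]);e=s["eef_pos"]
d=cams.grab_frame("wrist");save(d,"w7.png",s=1.5)
print(fit(d,ORA,REAM,*e))
for zz,rr in((.044,58),):
    p=prof(d,[(rr,0)],.5497,.2627,zz)
    print(zz,(p.min(0)+.5)*1.5,(p.max(0)+.5)*1.5)
d=cams.grab_frame("scene");save(d,"s7.png",crop=(160,90,270,190),s=6)
print(fit(d,ORA,REAM,*e))
E
```

```text
time: 7.1
eef_pos: [0.5496, 0.2626, 0.0816]
ee_rot: [[0.002, 1.0, 0.001], [1.0, -0.002, -0.0], [-0.0, 0.001, -1.0]]
force: [0.7, 0.7, 0.4]
gripper_width: 0.398
[0.5496 0.2626 0.0816] [0.7095 0.6969 0.3945]
(array([0.5507, 0.2608]), np.float64(0.06615647079651715), array([ 215,  192,   79,  112, 6904], dtype=int32))
0.044 [249.6497 170.489 ] [507.4326 412.8099]
(array([0.5505, 0.2656]), np.float64(0.13427527873894657), array([201, 113,  16,  26, 289], dtype=int32))
```

View pics/w7.png

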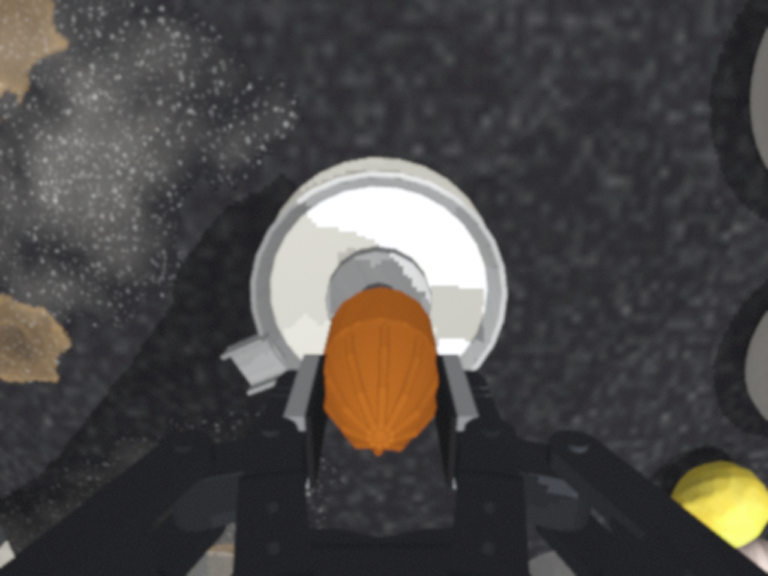

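View pics/s7.png

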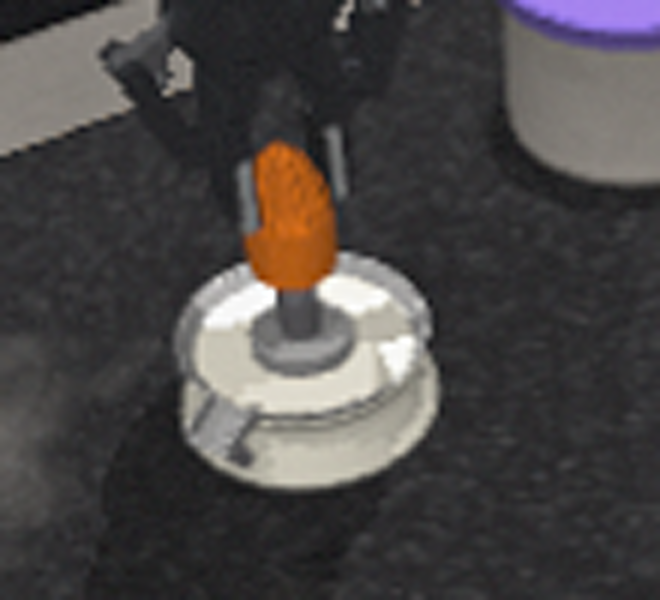

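Aligned in both views; descend while watching force.

```bash
python3 -m jog '[[0,[0,0,-0.15],0],[0,[0,0,-0.15],0],[0,[0,0,-0.1],0],[0,[0,0,0],0]]';python3 -m jog '[[0,[0,0,-0.15],0],[0,[0,0,-0.12],0],[0,[0,0,-0.1],0],[0,[0,0,0],0]]'
```

```text
time: 7.6
eef_pos: [0.5484, 0.2634, 0.0636]
ee_rot: [[0.0, 1.0, -0.001], [1.0, -0.0, -0.001], [-0.001, -0.001, -1.0]]
force: [-0.3, 0.2, -0.7]
gripper_width: 0.402
time: 8.0
eef_pos: [0.5485, 0.2635, 0.0489]
ee_rot: [[0.0, 1.0, -0.001], [1.0, -0.0, -0.0], [-0.0, -0.001, -1.0]]
force: [-0.1, 0.3, -0.4]
gripper_width: 0.402
```

```bash
python3 -m jog '[[0,[0,0,-0.05],0],[0,[0,0,-0.04],0],[0,[0,0,0],0],[0,[0,0,0],0]]'
```

```text
time: 8.4
eef_pos: [0.549, 0.2638, 0.0465]
ee_rot: [[0.0, 1.0, 0.001], [1.0, -0.0, 0.0], [0.0, 0.001, -1.0]]
force: [-2.2, -1.8, 6.0]
gripper_width: 0.399
```

```bash
python3 -m jog '[[1,[0,0,0],0],[1,[0,0,0],0],[1,[0,0,0],0],[1,[0,0,0],0],[1,[0,0,0],0]]';python3 -m jog '[[1,[0,0,0.5],0],[1,[0,0,0.8],0],[1,[0,0,1],0],[1,[0,0,1],0],[1,[0,-0.4,0.6],0]]'; python3 -m jog '[[1,[0,-0.6,0],0],[1,[0,0,0],0],[1,[0,0,0],0]]'
python3 - <<'E'
from fit import *
s=telemetry.observe();print(s["eef_pos"],s["force"]);e=s["eef_pos"]
d=cams.grab_frame("wrist");save(d,"w8.png",s=1.5)
for z in(.046,.049,.052): print(z,fit(d,ORA,REAM,.549,.263,z))
d=cams.grab_frame("scene");save(d,"s8.png",crop=(160,90,270,190),s=6)
for z in(.046,.049,.052): print(z,fit(d,ORA,REAM,.549,.263,z))
E
```

```text
time: 8.9
eef_pos: [0.5488, 0.2637, 0.046]
ee_rot: [[0.0, 1.0, -0.0], [1.0, -0.0, 0.0], [0.0, -0.0, -1.0]]
force: [0.4, 0.1, 0.5]
gripper_width: 1.0
time: 9.4
eef_pos: [0.5489, 0.2499, 0.2051]
ee_rot: [[-0.002, 1.0, 0.002], [1.0, 0.002, 0.003], [0.002, 0.002, -1.0]]
force: [0.1, -0.8, 0.0]
gripper_width: 1.004
time: 9.7
eef_pos: [0.5489, 0.2233, 0.202]
ee_rot: [[0.001, 1.0, 0.0], [1.0, -0.001, -0.0], [-0.0, 0.0, -1.0]]
force: [-0.1, 0.3, -0.2]
gripper_width: 1.003
[0.5489 0.2233 0.202 ] [-0.1175  0.3349 -0.2185]
0.046 (array([0.5499, 0.2628]), np.float64(0.22479197258932943), array([ 233,   99,   42,   44, 1362], dtype=int32))
0.049 (array([0.5505, 0.2634]), np.float64(0.24863354543971283), array([ 233,   99,   42,   44, 1362], dtype=int32))
0.052 (array([0.5497, 0.2639]), np.float64(0.27316854299233156), array([ 233,   99,   42,   44, 1362], dtype=int32))
0.046 (array([0.5494, 0.2679]), np.float64(0.1650109278760183), array([201, 124,  15,  25, 279], dtype=int32))
0.049 (array([0.5479, 0.2645]), np.float64(0.16312338565467913), array([201, 124,  15,  25, 279], dtype=int32))
0.052 (array([0.5465, 0.2608]), np.float64(0.1624279753626068), array([201, 124,  15,  25, 279], dtype=int32))
```

View pics/w8.png

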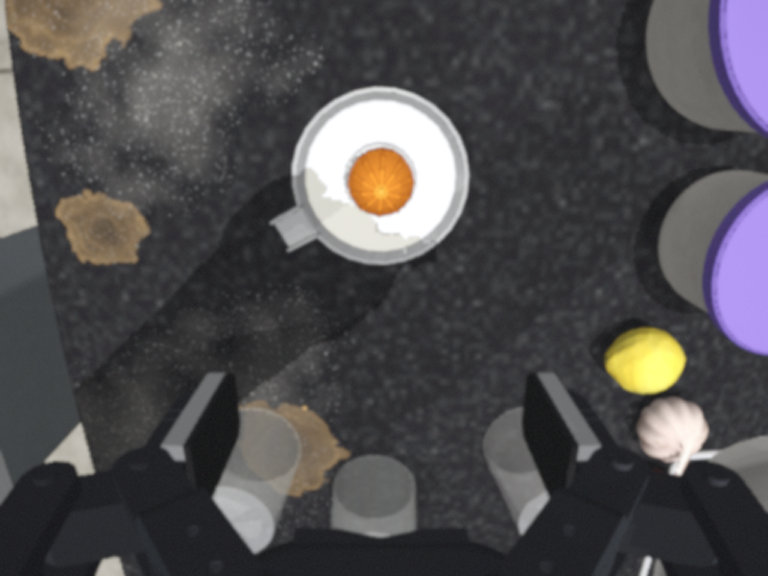

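View pics/s8.png

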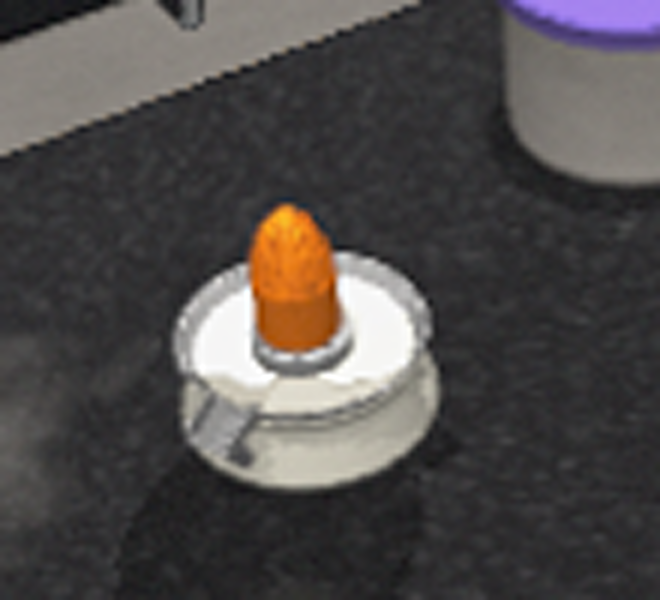

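Reamer sits on the pedestal, upright. On to the lemon.

```bash
python3 -m jog '[[1,[-0.12,-1,0],0],[1,[-0.12,-1,0],0],[1,[-0.12,-1,0],0],[1,[-0.12,-1,0],0],[1,[-0.12,-1,0],0]]';python3 -m jog '[[1,[-0.12,-1,0],0],[1,[-0.12,-1,0],0],[1,[-0.12,-1,0],0],[1,[-0.12,-1,0],0],[1,[-0.12,-1,0],0]]';python3 -m jog '[[1,[-0.12,-1,0],0],[1,[-0.12,-1,0],0],[1,[-0.12,-0.6,-0.5],0],[1,[-0.12,-0.65,-0.5],0],[1,[0,0,0],0]]';python3 -m jog '[[1,[0,0,0],0],[1,[0,0,0],0]]'
python3 - <<'E'
from fit import *
s=telemetry.observe();print(s["eef_pos"],s["joints"]);e=s["eef_pos"]
d=cams.grab_frame("wrist");save(d,"w9.png",s=1.5)
print(fit(d,YEL,LEM,.482,-.3075,.025))
d=cams.grab_frame("scene");save(d,"s9.png",s=1.5)
E
```

```text
time: 10.3
eef_pos: [0.5245, 0.023, 0.2018]
ee_rot: [[-0.001, 1.0, -0.0], [1.0, 0.001, 0.0], [0.0, -0.0, -1.0]]
force: [1.2, -0.4, 0.2]
gripper_width: 0.998
time: 10.8
eef_pos: [0.5008, -0.1771, 0.2018]
ee_rot: [[-0.001, 1.0, -0.0], [1.0, 0.001, 0.0], [0.0, -0.0, -1.0]]
force: [1.9, 1.1, -0.0]
gripper_width: 0.999
time: 11.3
eef_pos: [0.4796, -0.3086, 0.1591]
ee_rot: [[0.003, 1.0, -0.004], [1.0, -0.003, 0.001], [0.001, -0.004, -1.0]]
force: [-0.3, 0.4, 0.1]
gripper_width: 0.999
time: 11.5
eef_pos: [0.4825, -0.3051, 0.1623]
ee_rot: [[-0.001, 1.0, 0.001], [1.0, 0.001, 0.0], [0.0, 0.001, -1.0]]
force: [0.3, 0.7, -0.9]
gripper_width: 1.003
[ 0.4825 -0.3051  0.1623] [ 42.33    28.746  -22.1464 101.4372  13.1955  52.3503  14.6267]
(array([ 0.4832, -0.3076]), np.float64(0.07420656146919853), array([ 225,  139,   57,   58, 2493], dtype=int32))
```

View pics/w9.png

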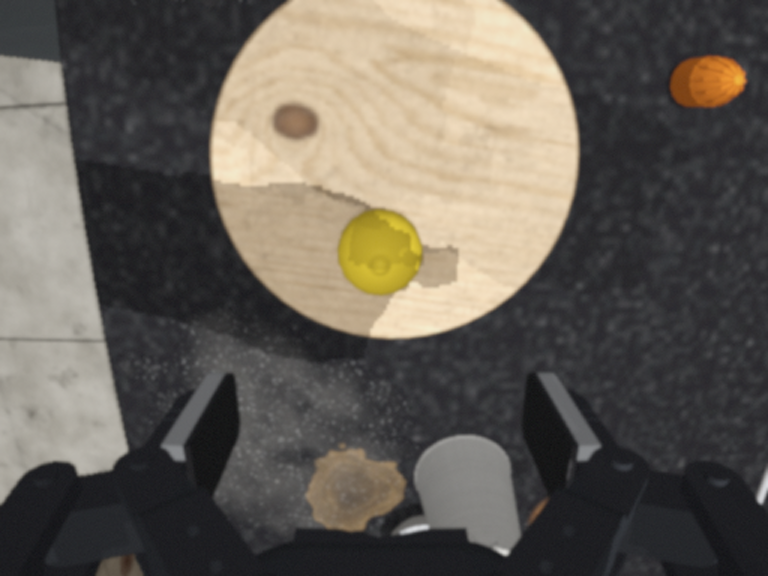

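```bash
python3 -m jog '[[1,[0,-0.06,-0.9],0],[1,[0,0,-0.9],0],[1,[0,0,-0.8],0],[1,[0,0,-0.5],0],[1,[0,0,-0.3],0]]';python3 -m jog '[[1,[0,0,0],0],[1,[0,0,0],0]]'
python3 - <<'E'
from fit import *
d=cams.grab_frame("wrist");save(d,"w10.png",s=1.5)
E
```

```text
time: 12.1
eef_pos: [0.4816, -0.3078, 0.0249]
ee_rot: [[-0.001, 1.0, -0.001], [1.0, 0.001, 0.001], [0.001, -0.001, -1.0]]
force: [0.4, 0.5, 1.1]
gripper_width: 0.997
time: 12.3
eef_pos: [0.4823, -0.3087, 0.0269]
ee_rot: [[-0.0, 1.0, 0.001], [1.0, 0.0, -0.0], [-0.0, 0.001, -1.0]]
force: [0.5, 0.0, 0.7]
gripper_width: 1.0
```

View pics/w10.png

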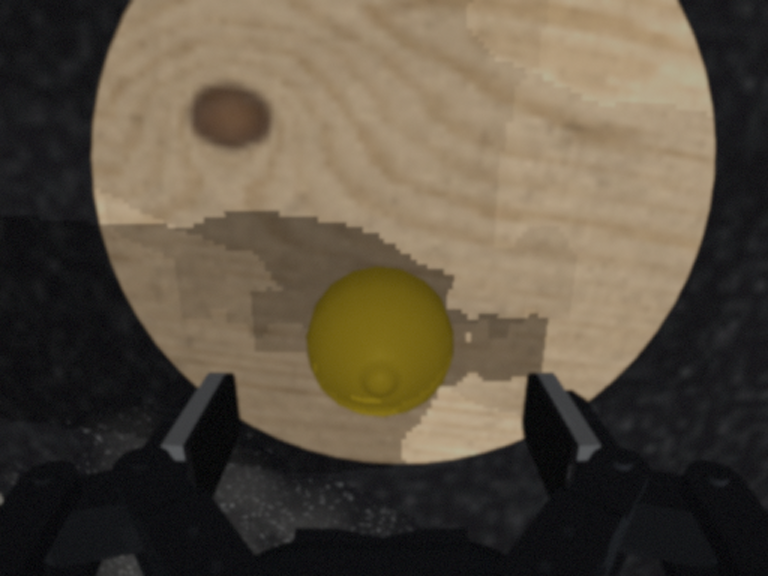

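```bash
python3 -m jog '[[0,[0,0,0],0],[0,[0,0,0],0],[0,[0,0,0],0],[0,[0,0,0],0],[0,[0,0,0],0]]' 40; python3 -m jog '[[0,[0,0,0],0],[0,[0,0,0],0]]';  python3 -m jog '[[0,[0,0,0.3],0],[0,[0,0,0.5],0],[0,[0,0,0.7],0],[0,[0,0,0],0],[0,[0,0,0],0]]'
python3 - <<'E'
from fit import *
s=telemetry.observe();print(s["eef_pos"],s["force"]);e=s["eef_pos"]
d=cams.grab_frame("wrist");save(d,"w11.png",s=1.5)
print(fit(d,YEL,LEM,e[0],e[1],e[2]))
d=cams.grab_frame("scene");save(d,"s11.png",crop=(260,240,380,350),s=5)
print(fit(d,YEL,LEM,e[0],e[1],e[2]))
E
```

```text
time: 12.85
eef_pos: [0.4819, -0.309, 0.0272]
ee_rot: [[0.0, 1.0, 0.001], [1.0, -0.0, -0.001], [-0.001, 0.001, -1.0]]
force: [-10.0, 3.2, 33.3]
gripper_width: 0.26
time: 13.05
eef_pos: [0.4819, -0.3092, 0.028]
ee_rot: [[0.0, 1.0, 0.001], [1.0, -0.0, -0.001], [-0.001, 0.001, -1.0]]
force: [-11.4, 4.0, 40.7]
gripper_width: 0.234
time: 13.55
eef_pos: [0.4818, -0.309, 0.0864]
ee_rot: [[0.0, 1.0, 0.001], [1.0, -0.0, -0.001], [-0.001, 0.001, -1.0]]
force: [-1.3, 0.9, -0.4]
gripper_width: 0.001
[ 0.4818 -0.309   0.0864] [-1.2985  0.9203 -0.3973]
(array([ 0.4882, -0.2939]), np.float64(0.7483196367879065), array([ 217,  153,   74,   76, 4381], dtype=int32))
(array([ 0.4612, -0.3201]), np.float64(0.2806821935910142), array([312, 314,  29,  30, 673], dtype=int32))
```

View pics/w11.png

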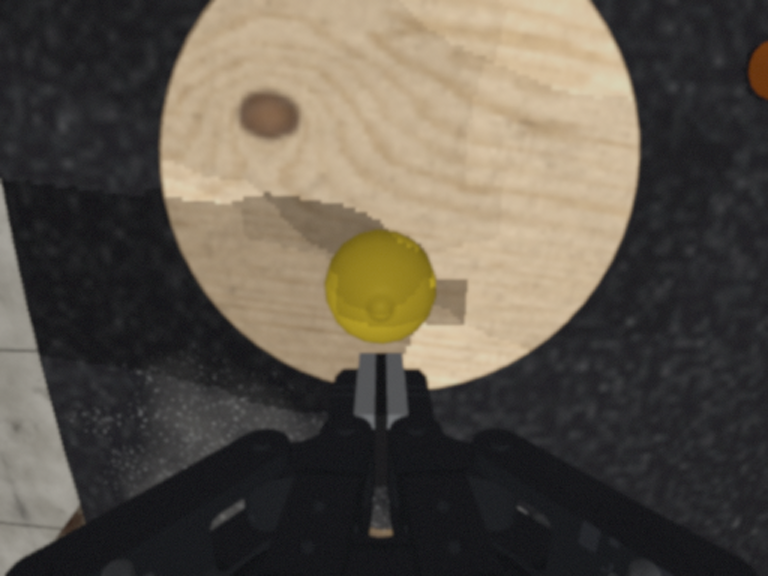

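View pics/s11.png

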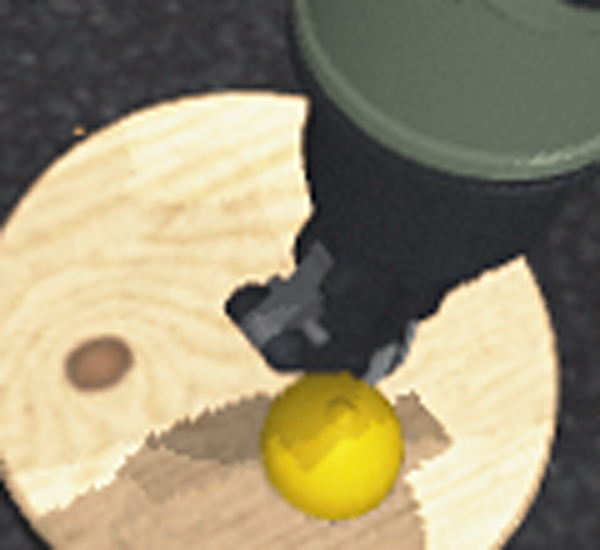

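The fingers were too high and slid off over the dome; the lemon is still standing on the board. I'll open, remeasure and grip lower.

```bash
python3 -m jog '[[1,[0,0,0],0],[1,[0,0,0],0],[1,[0,0,0],0],[1,[0,0,0],0],[1,[0,0,0],0]]'
python3 - <<'E'
from fit import *
s=telemetry.observe();print(s["eef_pos"],s["force"],s["gripper_width"])
for n in("wrist","scene"):
  d=cams.grab_frame(n);save(d,n+"12.png",s=1.5)
  print(fit(d,YEL,LEM,.482,-.3075,.025))
E
```

```text
time: 14.15
eef_pos: [0.4816, -0.3087, 0.0859]
ee_rot: [[0.0, 1.0, -0.0], [1.0, -0.0, 0.0], [0.0, -0.0, -1.0]]
force: [0.7, -0.6, -0.1]
gripper_width: 0.842
[ 0.4816 -0.3087  0.0859] [ 0.6525 -0.6453 -0.116 ] 0.8423614814740331
(array([ 0.4826, -0.3072]), np.float64(0.061311690938511326), array([ 217,  153,   74,   77, 4395], dtype=int32))
(array([ 0.4813, -0.3073]), np.float64(0.19989775051124745), array([312, 314,  29,  30, 598], dtype=int32))
```

View pics/wrist12.png

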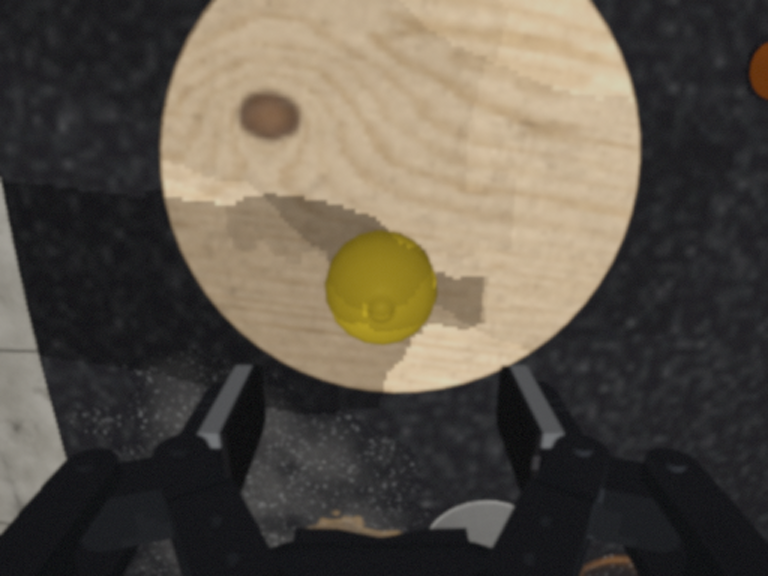

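```bash
python3 -m jog '[[1,[0,0.03,-0.6],0],[1,[0,0,-0.5],0],[1,[0,0,-0.4],0],[1,[0,0,-0.15],0],[1,[0,0,0],0]]';python3 -m jog '[[0.68,[0,0,0],0],[0.68,[0,0,0],0],[0.68,[0,0,0],0]]'
python3 - <<'E'
from fit import *
d=cams.grab_frame("wrist");save(d,"w13.png",s=1.5)
E
```

```text
time: 14.75
eef_pos: [0.4813, -0.3073, 0.0195]
ee_rot: [[0.0, 1.0, -0.001], [1.0, -0.0, 0.001], [0.001, -0.001, -1.0]]
force: [1.4, 0.1, -0.2]
gripper_width: 1.003
time: 15.05
eef_pos: [0.4819, -0.3078, 0.0207]
ee_rot: [[0.0, 1.0, 0.001], [1.0, -0.0, -0.001], [-0.001, 0.001, -1.0]]
force: [0.2, 0.5, 0.4]
gripper_width: 0.678
```

View pics/w13.png

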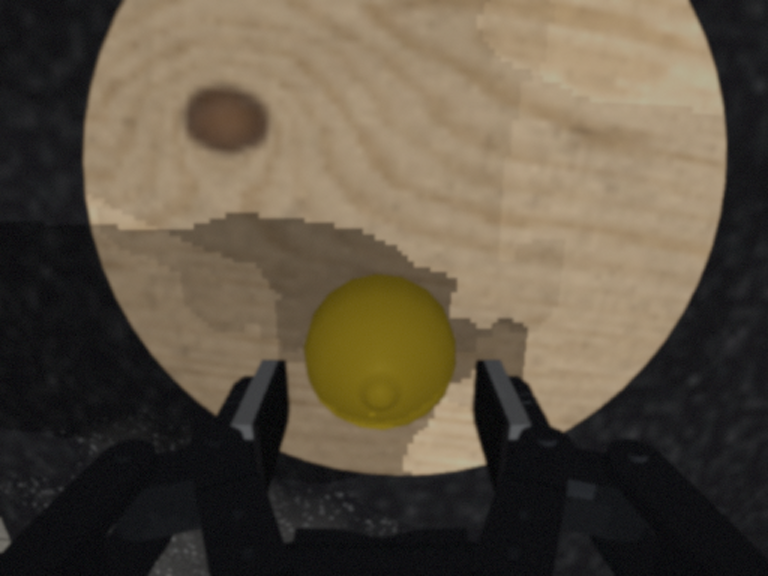

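```bash
python3 -m jog '[[0.68,[0,0,-0.05],0],[0.68,[0,0,0],0]]'; python3 -m jog '[[0.5,[0,0,0],0],[0.5,[0,0,0],0]]' 40;  python3 -m jog '[[0.5,[0,0,0],0],[0.5,[0,0,0],0]]'
```

```text
time: 15.3
eef_pos: [0.4815, -0.3075, 0.0179]
ee_rot: [[0.0, 1.0, -0.0], [1.0, -0.0, 0.0], [0.0, -0.0, -1.0]]
force: [-0.0, -0.4, -0.6]
gripper_width: 0.682
time: 15.5
eef_pos: [0.4816, -0.3075, 0.018]
ee_rot: [[0.0, 1.0, 0.0], [1.0, -0.0, 0.0], [0.0, 0.0, -1.0]]
force: [0.3, -0.1, -0.1]
gripper_width: 0.499
time: 15.7
eef_pos: [0.4816, -0.3075, 0.018]
ee_rot: [[0.0, 1.0, -0.0], [1.0, -0.0, -0.0], [-0.0, -0.0, -1.0]]
force: [-0.0, -0.5, -0.1]
gripper_width: 0.501
```

Run:
```python
from fit import *
d=cams.grab_frame("wrist");save(d,"w14.png",s=1.5)
d=cams.grab_frame("scene");save(d,"s14.png",crop=(260,240,380,360),s=5)
```

```text
(no output)
```

View pics/w14.png

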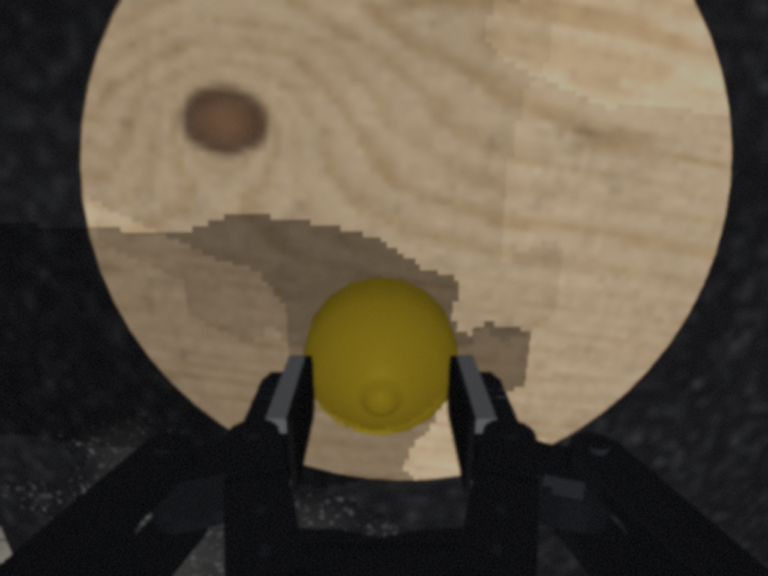

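View pics/s14.png

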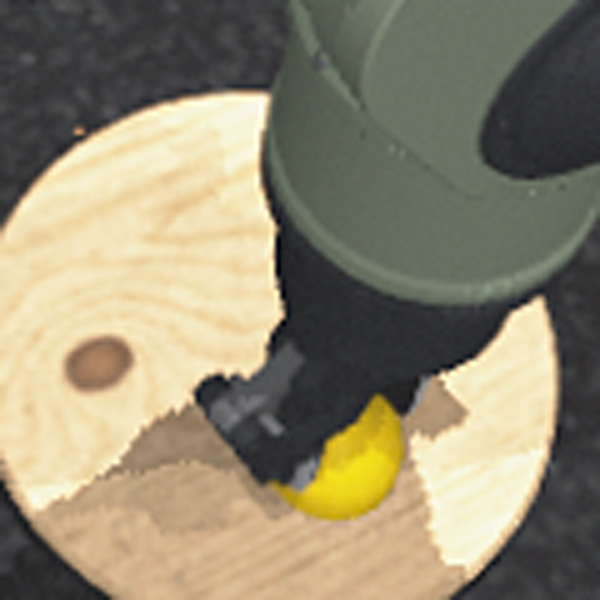

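```bash
python3 -m jog '[[0.55,[0,0,0],0],[0.55,[0,0,-0.05],0],[0.55,[0,0,0],0]]'; python3 -m jog '[[0.55,[0,0,-0.05],0],[0.55,[0,0,0],0]]'; python3 -m jog '[[0.55,[0,0,-0.05],0],[0.55,[0,0,0],0]]'|grep -v rot
```

```text
time: 16.1
eef_pos: [0.4815, -0.3075, 0.0157]
ee_rot: [[0.0, 1.0, -0.0], [1.0, -0.0, 0.0], [0.0, -0.0, -1.0]]
force: [0.7, 0.9, 0.5]
gripper_width: 0.548
time: 16.3
eef_pos: [0.4816, -0.3076, 0.0138]
ee_rot: [[0.0, 1.0, -0.0], [1.0, -0.0, -0.0], [-0.0, -0.0, -1.0]]
force: [0.9, 0.5, 2.3]
gripper_width: 0.55
time: 16.5
eef_pos: [0.4817, -0.3078, 0.0126]
force: [-3.6, 1.1, 15.5]
gripper_width: 0.554
```

Tips touch the board at TCP z≈0.014, so that is the grip height. Up 2 mm and close.

```bash
python3 -m jog '[[0.55,[0,0,0.05],0],[0.3,[0,0,0],0],[0.3,[0,0,0],0],[0.3,[0,0,0],0]]' 30; python3 -m jog '[[0.3,[0,0,0],0],[0.3,[0,0,0],0],[0.3,[0,0,0],0]]'
```

```text
time: 16.9
eef_pos: [0.4817, -0.3077, 0.0141]
ee_rot: [[0.0, 1.0, 0.0], [1.0, -0.0, -0.0], [-0.0, 0.0, -1.0]]
force: [-1.3, 0.3, 7.0]
gripper_width: 0.526
time: 17.2
eef_pos: [0.4817, -0.3076, 0.0141]
ee_rot: [[0.0, 1.0, 0.0], [1.0, -0.0, -0.0], [-0.0, 0.0, -1.0]]
force: [-2.1, 0.3, 6.6]
gripper_width: 0.528
```

```bash
python3 -m jog '[[0,[0,0,0],0],[0,[0,0,0],0],[0,[0,0,0.2],0],[0,[0,0,0.6],0],[0,[0,0,0.6],0]]' 45; python3 -m jog '[[0,[0,0,0],0],[0,[0,0,0],0]]'
python3 - <<'E'
from fit import *
s=telemetry.observe();print(s["eef_pos"],s["force"]);e=s["eef_pos"]
d=cams.grab_frame("wrist");save(d,"w15.png",s=1.5)
print(fit(d,YEL,LEM,e[0],e[1],e[2]+.011))
d=cams.grab_frame("scene");save(d,"s15.png",crop=(260,240,380,360),s=5)
E
```

```text
time: 17.7
eef_pos: [0.4813, -0.3072, 0.0706]
ee_rot: [[-0.0, 1.0, -0.001], [1.0, 0.0, 0.001], [0.001, -0.001, -1.0]]
force: [0.4, -0.2, 0.0]
gripper_width: 0.519
time: 17.9
eef_pos: [0.4817, -0.3077, 0.0704]
ee_rot: [[0.0, 1.0, 0.001], [1.0, -0.0, -0.0], [-0.0, 0.001, -1.0]]
force: [-0.3, -0.6, -0.4]
gripper_width: 0.513
[ 0.4817 -0.3077  0.0704] [-0.3105 -0.5864 -0.3699]
(array([ 0.4829, -0.3078]), np.float64(0.06632916982084279), array([ 202,  187,  103,  109, 8807], dtype=int32))
```

View pics/w15.png

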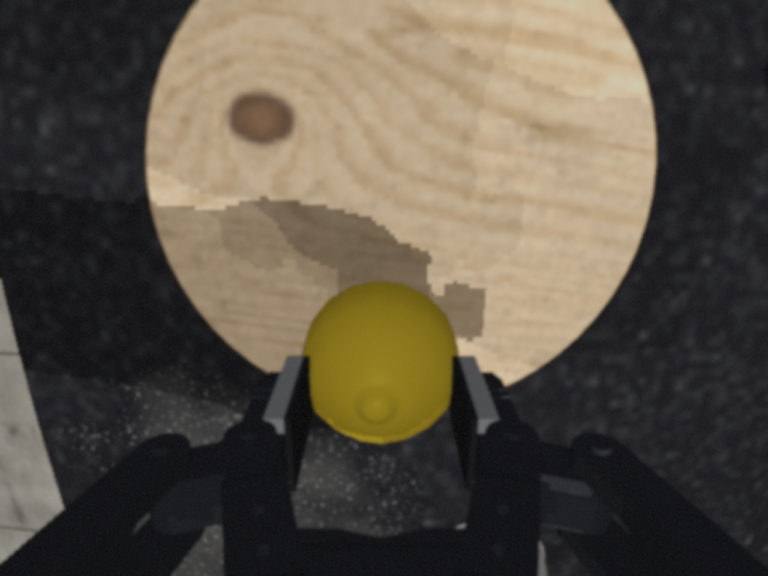

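View pics/s15.png

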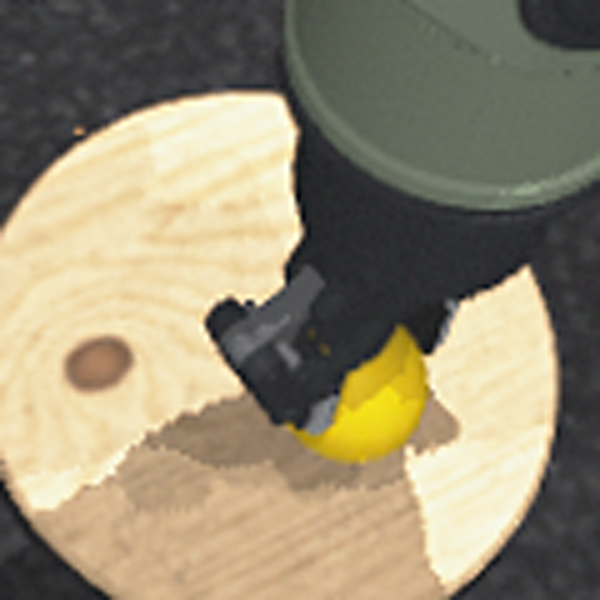

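```bash
python3 -m jog '[[0,[0,0,0.2],0],[0,[0,0,0],0],[0,[0,0,0],0],[0,[0,0,0],0]]' 30|grep wid;python3 -m jog '[[0,[0,0,0.2],0],[0,[0,0,0],0],[0,[0,0,0],0],[0,[0,0,0],0]]'|grep wid
python3 - <<'E'
from fit import *
s=telemetry.observe();print(s["eef_pos"],s["force"],s["gripper_width"]);e=s["eef_pos"]
d=cams.grab_frame("wrist");save(d,"w16.png",s=1.5)
for dz in(.005,.008,.011,.014): print(dz,fit(d,YEL,LEM,e[0],e[1],e[2]+dz))
E
```

```text
gripper_width: 0.508
gripper_width: 0.51
[ 0.4816 -0.3076  0.086 ] [-0.0196  0.7971 -0.3818] 0.5098418973183596
0.005 (array([ 0.4828, -0.31  ]), np.float64(0.03298419698640206), array([ 202,  187,  103,  109, 8768], dtype=int32))
0.008 (array([ 0.4826, -0.3087]), np.float64(0.03820223295188128), array([ 202,  187,  103,  109, 8768], dtype=int32))
0.011 (array([ 0.4827, -0.3077]), np.float64(0.07062882560924609), array([ 202,  187,  103,  109, 8768], dtype=int32))
0.014 (array([ 0.4826, -0.3067]), np.float64(0.11224321687006551), array([ 202,  187,  103,  109, 8768], dtype=int32))
```

View pics/w16.png

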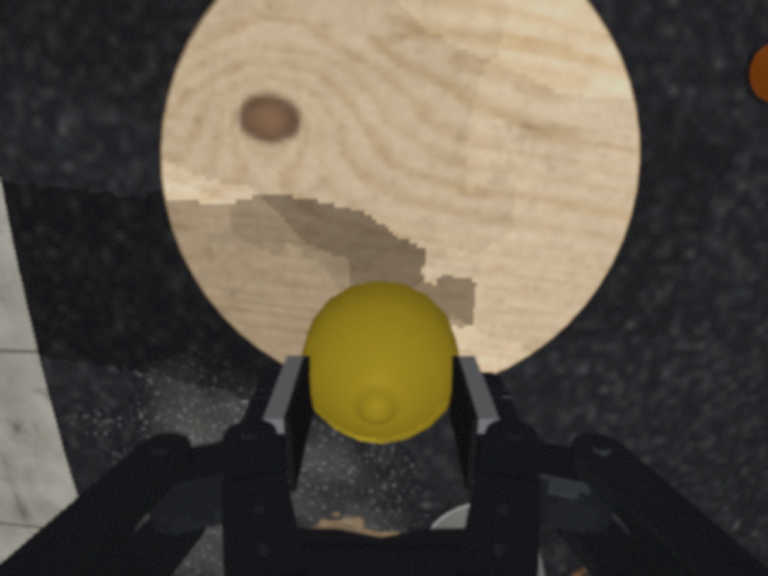

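```bash
python3 -m jog '[[0,[0,0,0.4],0],[0,[0,0,0.7],0],[0,[0,0,0.7],0],[0,[0,0,0.3],0],[0,[0,0,0],0]]'|egrep 'eef|wid'
for i in 1; do python3 -m jog '[[0,[0.08,0.4,0],0],[0,[0.08,0.7,0],0],[0,[0.08,0.7,0],0],[0,[0.08,0.7,0],0],[0,[0.08,0.7,0],0]]'|egrep 'eef|wid'; done
python3 -m jog '[[0,[0.08,0.7,0],0],[0,[0.08,0.7,0],0],[0,[0.08,0.7,0],0],[0,[0.08,0.7,0],0],[0,[0.08,0.7,0],0]]'|egrep 'eef|wid'
python3 -m jog '[[0,[0.08,0.7,0],0],[0,[0.08,0.7,0],0],[0,[0.08,0.7,0],0],[0,[0.08,0.7,0],0],[0,[0.08,0.7,0],0]]'|egrep 'eef|wid'
```

```text
eef_pos: [0.4822, -0.3079, 0.1712]
gripper_width: 0.513
eef_pos: [0.497, -0.1773, 0.1686]
gripper_width: 0.512
eef_pos: [0.5127, -0.0375, 0.1687]
gripper_width: 0.514
eef_pos: [0.5285, 0.1024, 0.1686]
gripper_width: 0.514
```

```bash
python3 -m jog '[[0,[0.13,0.7,0],0],[0,[0.13,0.6,0],0],[0,[0.13,0.4,0],0],[0,[0.12,0.2,0],0],[0,[0,0,0],0]]'|egrep 'eef|wid'
python3 - <<'E'
from fit import *
s=telemetry.observe();print(s["eef_pos"],s["force"],s["gripper_width"]);e=s["eef_pos"]
d=cams.grab_frame("wrist");save(d,"w17.png",s=1.5)
print(fit(d,YEL,LEM,e[0],e[1],e[2]+.008))
print(fit(d,ORA,REAM,.549,.263,.046))
d=cams.grab_frame("scene");save(d,"s17.png",crop=(150,60,290,180),s=5)
E
```

```text
eef_pos: [0.55, 0.1771, 0.1693]
gripper_width: 0.511
[0.55   0.1771 0.1693] [-0.6091  0.0542 -0.8166] 0.5110886133357229
(array([0.5512, 0.1765]), np.float64(0.036858226098649687), array([ 201,  186,  106,  110, 8924], dtype=int32))
(array([0.55  , 0.2634]), np.float64(0.16520271236874481), array([ 228,   41,   50,   52, 1942], dtype=int32))
```

View pics/w17.png

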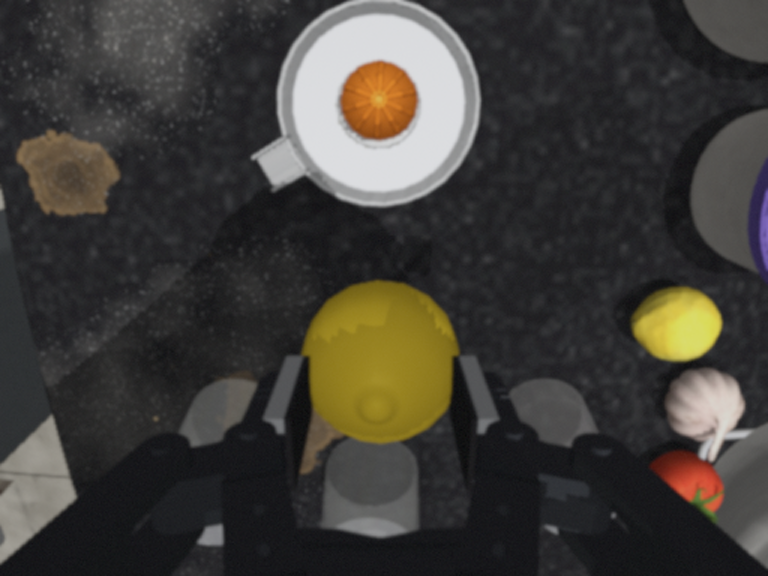

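View pics/s17.png

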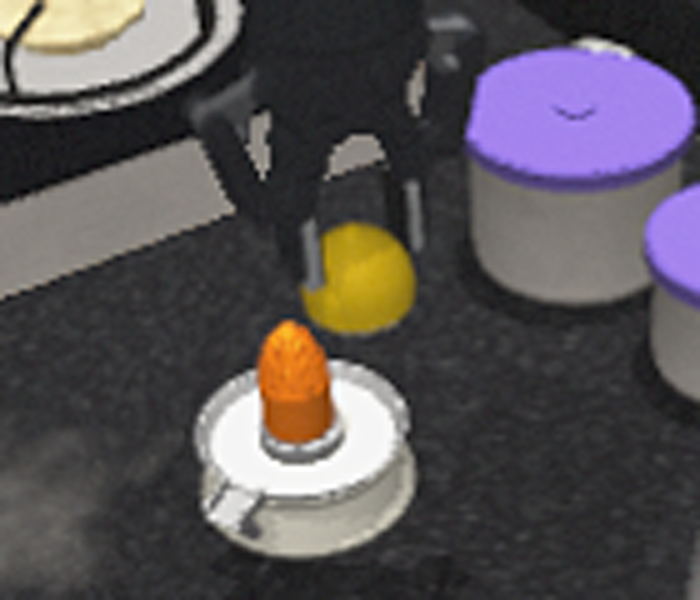

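Run:
```python
from fit import *
d=cams.grab_frame("scene")
e=telemetry.observe()["eef_pos"]
for dz in(-.002,.001,.004,.007,.010):
    p=prof(d,[(26.5,0)],.5497,.177,e[2]+dz)
    i=p[:,1].argmax(); print(dz,p[i]+.5)
m=cv2.inRange(cv2.cvtColor(d["frame"],cv2.COLOR_RGB2HSV),(18,100,40),(38,255,255))
for u in range(214,230,2): print(u,np.where(m[95:150,u])[0]+95 if m[95:150,u].any() else None)
# control: reamer bottom edge predicted vs seen
p=prof(d,[(20,0)],.5495,.263,.046);i=p[:,1].argmax();print("ream bottom",p[i]+.5)
m=cv2.inRange(cv2.cvtColor(d["frame"],cv2.COLOR_RGB2HSV),*ORA)
print([np.where(m[120:160,u])[0][[0,-1]]+120 for u in(207,208,209,210,211,212)], proj(d,(.5495,.263,.110))+.5)
```

```text
-0.002 [221.1729 131.1737]
0.001 [221.0668 130.1501]
0.004 [220.9602 129.1215]
0.007 [220.8531 128.0878]
0.01 [220.7456 127.049 ]
214 [107 108 109 110 111 118 119 120 121 122 123 124 125]
216 [106 107 108 109 110 111 112 113 114 115 116 117 118 119 120 121 122 123
 124 125 126]
218 [105 106 107 108 109 110 111 112 113 114 115 116 117 118 119 120 121 122
 123 124 125 126]
220 [104 105 106 107 108 109 110 111 112 113 114 115 116 117 118 119 120 121
 122 123 124 125 126]
222 [104 105 106 107 108 109 110 111 112 113 114 115 116 117 118 119 120 121
 122 123 124 125 126]
224 [105 106 107 108 109 110 111 112 113 114 115 116 117 118 119 120 121 122
 123 124 125 126]
226 [105 106 107 108 109 110 111 112 113 114 115 116 117 118 119 120 121 122
 123 124 125]
228 [107 108 109 110 111 112 113 114 115 116 117 118 119 120 121 122 123 124]
ream bottom [209.4948 148.8302]
[array([124, 147]), array([124, 148]), array([125, 148]), array([125, 148]), array([125, 147]), array([127, 147])] [208.1651 125.3075]
```

```bash
python3 -m jog '[[0,[-0.03,0.7,0],0],[0,[0,0.7,0],0],[0,[0,0.5,0],0],[0,[0,0.26,0],0],[0,[0,0,0],0]]'|egrep 'eef|wid';python3 -m jog '[[0,[0,0,-0.4],0],[0,[0,0,-0.4],0],[0,[0,0,-0.2],0],[0,[0,0,-0.1],0],[0,[0,0,0],0]]'|egrep 'eef|wid'
python3 - <<'E'
from fit import *
d=cams.grab_frame("scene");save(d,"s18.png",crop=(150,60,290,180),s=5)
d=cams.grab_frame("wrist");save(d,"w18.png",s=1.5)
s=telemetry.observe();print(s["eef_pos"],s["force"],s["gripper_width"])
E
```

```text
eef_pos: [0.5486, 0.2632, 0.1699]
gripper_width: 0.512
eef_pos: [0.5489, 0.2622, 0.1259]
gripper_width: 0.515
[0.5491 0.2627 0.1266] [-0.8218  0.4267  0.8452] 0.5171509403712832
```

View pics/s18.png

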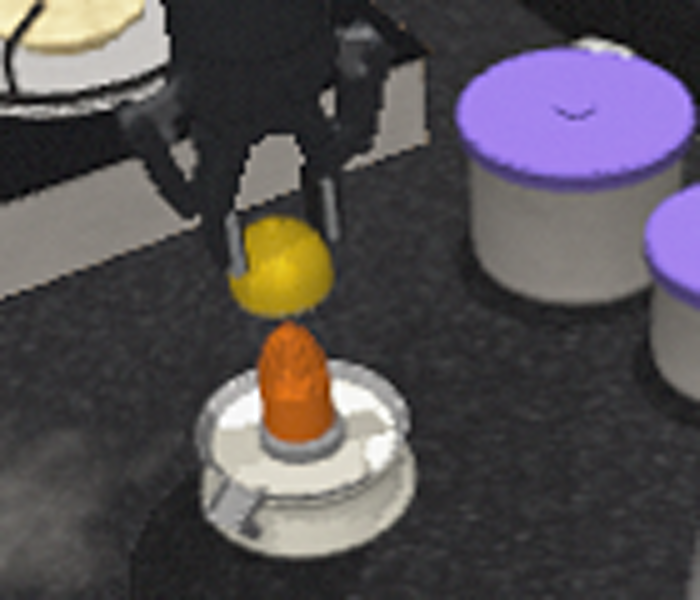

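View pics/w18.png

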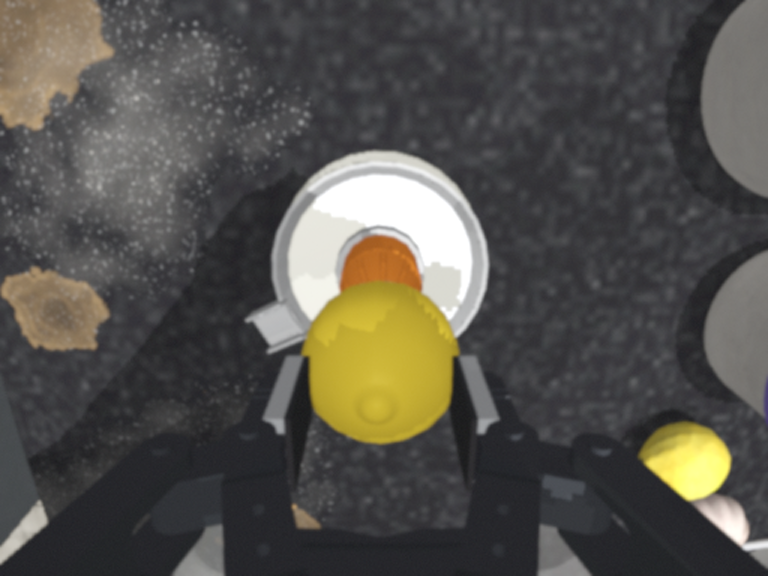

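```bash
python3 -m jog '[[0,[0,0,-0.12],0],[0,[0,0,-0.11],0],[0,[0,0,-0.09],0],[0,[0,0,0],0],[0,[0,0,0],0]]'|egrep 'eef|wid|force'
python3 - <<'E'
from fit import *
d=cams.grab_frame("scene");save(d,"s19.png",crop=(150,60,290,180),s=5)
s=telemetry.observe();e=s["eef_pos"];print(e,s["force"],s["gripper_width"])
m=cv2.inRange(cv2.cvtColor(d["frame"],cv2.COLOR_RGB2HSV),(18,100,40),(38,255,255))
for u in range(198,216,2): print(u,(np.where(m[95:150,u])[0]+95)[[0,-1]])
for dz in(.005,.010,.015):
    p=prof(d,[(26.5,0)],.5493,.263,e[2]+dz)
    i=p[:,1].argmax(); print(dz,p[i]+.5,p.min(0)[0],p.max(0)[0])
for n in("glass_1","juicer"):
  for r in cams.look_for(d,n): print(n,r)
E
```

```text
eef_pos: [0.5488, 0.2629, 0.1131]
force: [0.4, -0.4, -0.4]
gripper_width: 0.512
[0.5488 0.2629 0.1132] [ 0.3955 -0.2414  0.0635] 0.5093181698054617
198 [119 124]
200 [109 126]
202 [108 126]
204 [107 126]
206 [107 126]
208 [107 126]
210 [108 125]
212 [109 124]
214 [111 123]
0.005 [206.0502 129.1315] 197.07431 217.44524
0.01 [205.8325 127.5712] 196.83023 217.27628
0.015 [205.6132 125.9993] 196.58458 217.10622
glass_1 {'position': [0.5308, -0.0476, 0.0713], 'p': 0.87}
glass_1 {'position': [0.4275, -0.0029, 0.0786], 'p': 0.84}
glass_1 {'position': [0.6628, 0.0058, 0.0636], 'p': 0.77}
juicer {'position': [0.5375, 0.2333, 0.0394], 'p': 0.57}
```

View pics/s19.png

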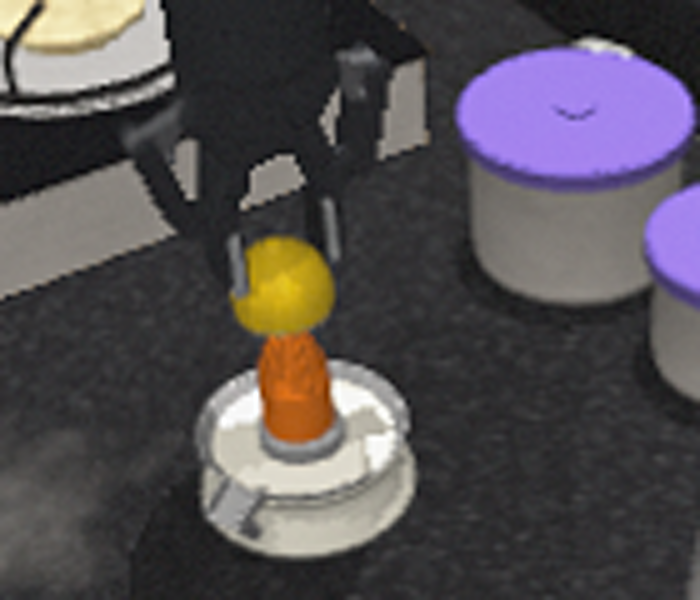

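```bash
python3 -c "
from workcell import ticket,telemetry
s=telemetry.observe();print(s['time'],s['eef_pos'],s['gripper_width'],abs(s['joint_velocities']).max())
print(ticket.hand_in())"
```

```text
23.25 [0.54886957 0.26292033 0.11332664] 0.5137755365121569 0.11181834085080039
the job is handed in; nothing more can be done
None
```

I put the larger reamer fully home on the juicer's spindle and released it. I then carried the half lemon over the glasses and handed the job in at 23 s, still holding it above the reamer; no verdict was reported.

**Failed grasp:** my first try at the lemon failed. The fingers were too high and slid off over the dome, but the lemon stayed on the board. I gripped again with the fingertips just above the board, and that held.

**Last checks:**
- **Reamer:** it looked upright on the pedestal in both views. The wrist camera put it about 1 mm from the spindle axis; the scene-camera fit was too coarse to confirm that.
- **Lemon:** the cut face was about 13–15 mm above the reamer tip. It was centred within about 1 mm by tool position and looked level. The wrist force was near zero and the finger opening steady, so nothing suggested it was touching anything.
- **Glasses:** the network found all three within about 5 mm of where they started, which is about its own accuracy.

The wrist-camera fit of the lemon's height was a few millimetres off because the pads hid its sides. I used the scene camera's lower edge for the final height instead.

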